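# Clamp a laptop fan in the bench holder

### The arm

A 7-joint arm with a two-finger parallel gripper is mounted at the origin on the work surface. World frame = base frame: x ahead of the robot, y to its left, z up, the work surface at z = 0. Lengths are in m, angles in rad, forces in N, time in s.
With the tool pointing down it reaches from about 0.425 to 0.925 m from the base axis. Payload 6.8 kg.
Tool frame: the origin (TCP) lies on the front face of the gripper's body, between the roots of the fingers; the fingertips stand 73 mm ahead of it and the grasp point (between the pads) lies 54 mm ahead of it (env.nose_length is the distance from the TCP to the fingertips, in m); z points along the fingers, y is the line along which they close (so a half turn about z gives the same grasp; the last joint's range is limited). The gripper opens to 85 mm and grips with 20 to 120 N. Pads are 22 mm wide; open, the fingers measure 114 mm over their backs; the gripper's body (76 mm by 85 mm) begins 54 mm behind the grasp point. The pads swing forward as they close: fully open they stand 13 mm farther back than shut.
Start: joints at [1, 0.477, 0.022, 1.555, -0.011, 1.109, -0.083], TCP at [0.301, -0.604, 0.304] pointing down, gripper open.
Joint ranges: [-2.96, 2.96], [-0.34, 2.1], [-1.41, 1.46], [0.24, 2.44], [-1.37, 4.51], [0.17, 1.92], [-2.96, 2.96]. Speed limits (rad/s): [2.39, 2.39, 3.14, 3.14, 3.14, 3.14, 3.14].

### API

Orientations are given as a unit quaternion [w, x, y, z].
In Python, from cell import env, kin, camera, calibration, job gives the robot as it stands. The module is installed in compiled form; this text tells all that it offers. Calls block until the motion is done:
- env.reach(position, orientation): joint-space move of the TCP to a pose.
- env.movel(position, velocity=0.15, rot=None, stop_force=None): straight line of the TCP; rot=None keeps the orientation; velocity is the mean speed in m/s. With stop_force (N) it stops when the force on the tool has changed by that much, and returns True; else False.
- env.goto_joints(angles): joint-space move.
- env.grip(opening, f_grip=None): finger opening in m; f_grip is the grip in N (None keeps the last); returns when the fingers have stopped.
- env.dwell(seconds).
- kin.inverse_kinematics(position, orientation): joint angles nearest the present ones, or None.
- env.get_state(): the state.
- camera(name): name is "side" or "top" or "wrist"; returns (picture, depth): 480x640x3 uint8, blue, green, red; 480x640 float32, m along the optical axis (not along the pixel's ray), 0 where there is no reading.
- calibration(name): a dict with "fx", "fy", "cx", "cy" (pixels), "k1" (the pictures are not rectified: a ray, as slopes to the right and down, at radius r is drawn at 1 + k1 r^2 times it, then the intrinsics apply), "rvec" (rotation vector, rad) and "tvec" (3), from world to camera coordinates, as OpenCV has them. Camera axes: x right, y down, z forward; pixel columns grow to the right and rows downward; lengths in m; the calibration is good to about 2 mm. A picture is of the moment at which its call begins: read the wrist's pose just before it. calibration takes no time and is no camera call; for the wrist camera it gives the pose at the moment of the call.
A pose or a line that the arm cannot do raises env.PlanningError and nothing moves.
- job.job_done(): hands the job in; it is judged then, once.
The state is a dict: "time": time; "qpos": joint angles; "joint_velocities": joint speeds; "joint_torque": joint torques, N m; "tcp_pos": TCP position; "orientation": TCP orientation; "force": force on the tool from outside, world axes, zero at the start; "torque": the same for the moment, N m; "opening": finger opening in m; "gripper_force": force on a finger pad.
Only numpy, scipy, OpenCV 4.12 (cv2) and the standard library are available. Lean on these libraries where they do the work, as an engineer would, in place of code of your own. Each camera call takes 0.05 s, during which the arm holds its last target. There are 200 camera calls.

### The job

Mount the laptop cooling fan in the bench holder: first turn the stop wheel until the pointer on its far rim meets the fixed mark, then slide the fan along the bed until its end rests squarely against the end stop. Next crank the jaw in until the fan is held against the fixed jaw and the sprung pad is pressed in about half way, and last throw the lock lever fully over. Leave the other parts and tools where they are.

Things in the scene. Friction and masses are not known exactly. Their poses are not given: they have to be found in the camera images.
- holder: Fixed low part vise, aluminium plate 310 x 285 mm. Origin: underside of the plate, on the table; x is the fan's sliding direction away from the robot, y left across the jaws. In this frame, mm: bed top z 12; fixed jaw's face at y 50, x -28 to 18, top z 30; moving jaw on the -y side, same x and height; crank gearbox 44 x 44, top z 40; lock lever's block 70 x 50 at x 0, y 108, top z 37.
- fan: Loose laptop fan: flat steel box 60 (x) x 46 (y) x 14 mm high, round black inlet on top, 0.09 to 0.14 kg. Origin: centre of its underside. Starts on the bed, nearer the robot than the jaws, x roughly along the holder's x. Pushed at its near end it slides between the open jaws (70 mm apart or more); the moving jaw then pushes it sideways to the fixed jaw.
- fan_end (a point): Centre of the fan's far end face (+x, 30 mm from its centre, 7 mm above its underside), the face that goes against the stop.
- stop_face (a point): Centre of the near face of the end stop, a steel block across the bed beyond the jaws, face 56 mm wide (y) and 16 mm high, square to the holder's x, 8 mm above the bed at this point. It moves along x as the wheel turns: 8 mm per rad; it holds still under a push of up to about 15 N.
- wheel (a joint): Stop wheel, rad: 0 with pointer at the mark, positive with the pointer counter-clockwise of it seen from above; starts 0.45 to 1.2, range -0.5 to 1.4. Black wheel 76 mm across, upright axis, disc top 40 mm above the table; stays where left (friction 0.14 N m). Raised bar grip on it, 60 long x 14 wide x 26 mm high, across the middle, in line with the pointer.
- wheel_grip (a point): On the wheel's axis, 12 mm below the top of the bar grip (bar top 66 mm, this point 54 mm above the table). Its x axis points along the bar to the pointer.
- wheel_pointer (a point): Tip of the pointer: small steel tab on the wheel's rim, 6 mm wide, 47 mm from the axis, on the side away from the robot.
- wheel_mark (a point): The fixed mark: thin upright steel blade on a small block beyond the wheel's far rim, 52 mm from the axis in the holder's +x.
- crank (a joint): Crank angle, rad: grows clockwise seen from above, which closes the jaw by 4 mm per rad (25 mm a turn); range 0 (jaw fully open) to 12.5; starts 0.2 to 3.2, clamped at about 10.5. Stays where left; about 3 N at the knob turns it, under 5 N when clamping. At 0 the knob is on the holder's -x side of the axis.
- crank_axis (a point): Point on the crank's upright axis, at mid-height of the knob (70 mm above the table).
- crank_knob (a point): Middle of the crank's knob: plain upright black cylinder 16 mm across and 36 mm high, 40 mm from the axis, standing on a 14 mm wide, 8 mm thick crank arm. Knob from 52 to 88 mm above the table; arm's top at 52 mm. Free all round.
- pad_face (a point): Centre of the clamping face of the sprung pad on the moving jaw: black rubber plate 46 x 8 x 18 mm, standing 8 mm clear of the steel jaw when free. Its face looks to +y.
- pad (a joint): How far the sprung pad is pressed back into the jaw, m: 0 free, 0.008 pressed right in (spring about 3 N at first, 8 N at the end); 0.004 is half way. It begins to move when the fan has met the fixed jaw; from there one rad of crank presses it 4 mm.
- lock (a joint): Lock lever, rad: 0 leaning towards the robot (-x), 1.0 fully over, leaning away (+x); starts up to 0.15; stays where it is left (about 1 N at the knob moves it).
- lock_tip (a point): Centre of the round black knob, 26 mm across, on the end of the lock lever (a straight steel rod 10 mm thick), 80 mm from its axle (which runs along the holder's y through x 0, y 108, z 34). The knob's centre stands 104 to 114 mm above the table.
- speaker: Bystander: small black laptop speaker, 60 x 30 x 10 mm, on the right near corner of the bed. Origin: underside.
- heatsink: Bystander: finned aluminium heat sink, 40 x 40 x 20 mm, on the right far corner of the bed. Origin: centre of underside.
- driver: Bystander: screwdriver 170 mm long, on the table left of the holder.
- daughterboard: Bystander: small green circuit board 90 x 40 x 11 mm, on the table right of the holder.
- screw_dish: Bystander: steel screw dish 64 mm across, 28 mm high, on the table right of the holder.
- battery: Bystander: flat black battery pack 150 x 70 x 8 mm, on the table near right.
- cleaner: Bystander: white bottle 40 mm across, 90 mm high, on the table left of the holder.
Mind the look-alikes: they are no part of the job. Leave any pink look-alike of the fan alone.

How it is judged:
By the outcome, as a careful person would: the job done as asked, in the order asked, and still so for the second after the job is handed in, with the robot touching nothing.
It also fails if it takes over 72 s, if anything falls off the work surface, if the arm or the gripper's body presses on something with over 40 N, if the wrist force passes 120 N, or if a joint passes its speed limit or range.

## Working session

There is one attempt and no reset: what is moved stays moved. The work goes in short steps, each a Python script; the robot and the scene stay as the last script left them, time stands still between calls to the robot, and variables do not carry over. Pictures are saved under pics/ and viewed, at most 12 in all, crops included, and the job is handed in when it is done.

```bash
mkdir -p pics; cat > h.py <<'E'
import numpy as np, cv2
from cell import env, kin, camera, calibration, job
from scipy.spatial.transform import Rotation as R
def cal(n):
    c=calibration(n); return c, R.from_rotvec(np.ravel(c["rvec"])).as_matrix(), np.ravel(c["tvec"])
def ray(C,u,v):
    c,Rm,t=C; xd=(u-c["cx"])/c["fx"]; yd=(v-c["cy"])/c["fy"]; x,y=xd,yd
    for _ in range(20):
        s=1+c["k1"]*(x*x+y*y); x,y=xd/s,yd/s
    return -Rm.T@t, Rm.T@np.array([x,y,1.])
def onz(C,u,v,z):
    o,d=ray(C,u,v); return o+d*(z-o[2])/d[2]
def ond(C,u,v,dep):
    o,d=ray(C,u,v); return o+d*dep
def proj(C,p):
    c,Rm,t=C; q=Rm@np.asarray(p)+t; x,y=q[0]/q[2],q[1]/q[2]; s=1+c["k1"]*(x*x+y*y)
    return np.array([c["fx"]*x*s+c["cx"],c["fy"]*y*s+c["cy"]])
def down(yaw):  # tool z down; tool x at yaw, tool y (closing) at yaw-90
    q=(R.from_euler('z',yaw)*R.from_euler('x',np.pi)).as_quat(); return np.array([q[3],q[0],q[1],q[2]])
E
python3 - <<'E'
from h import *
for n in("top","side"):
    p,d=camera(n); cv2.imwrite(f"pics/{n}0.png",p); np.save(f"pics/{n}0.npy",d)
    C=cal(n); print(n,C[0]["fx"],C[0]["k1"],-C[1].T@C[2],(d>0).mean())
print(env.get_state()["orientation"],env.get_state()["time"])
E
```

```text
top 580.322215831328 0.012445284935552938 [2.97293502e-01 1.23501713e-03 1.49626592e+00] 0.9961458333333333
side 600.5486864626847 -0.006610923139615367 [0.17846831 0.71680048 0.93713761] 0.996142578125
[-7.97044038e-04  9.73346563e-01  2.29337669e-01 -2.55931873e-04] 0.1
```

View pics/top0.png

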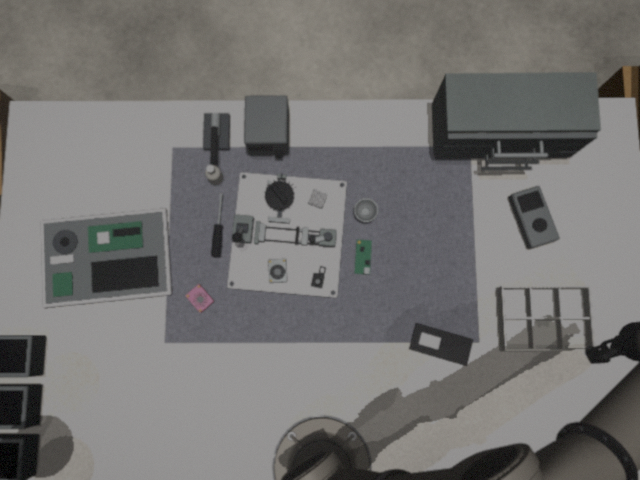

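View pics/side0.png

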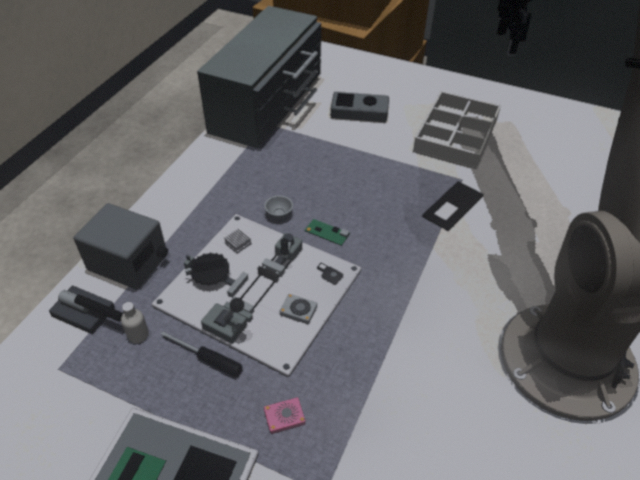

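The top view shows the holder plate with corners (240,172), (346,180), (337,297) and (229,289). Grey fan is on the bed at (277,270), wheel (279,195), crank (327,237), lock lever (243,230). There are two fan candidates: the grey one at (277,270) on the bed, and a pink one at (199,298) on the mat. The grey one fits (steel, on the bed). Next is a rough holder pose, then a close look from above.

```bash
python3 - <<'E'
from h import *
C=cal("top"); p=cv2.imread("pics/top0.png")
m=(cv2.cvtColor(p,cv2.COLOR_BGR2GRAY)>140).astype(np.uint8); m[:150]=0;m[340:]=0;m[:,:175]=0;m[:,400:]=0
m=cv2.morphologyEx(m,cv2.MORPH_CLOSE,np.ones((25,25)))
c=max(cv2.findContours(m,0,2)[0],key=cv2.contourArea); b=cv2.boxPoints(cv2.minAreaRect(c)); print(b)
w=np.array([onz(C,u,v,.012) for u,v in b]); print(w.round(4)); o=w.mean(0)
print(o, np.linalg.norm(np.diff(w,axis=0),axis=1))
e=[w[(i+1)%4]-w[i] for i in range(4)]; print([np.degrees(np.arctan2(a[1],a[0])) for a in e])
for n,uv,z in(("fan",(277,270),.026),("wheel",(279,195),.04),("crank knob",(329,238),.088)): print(n,onz(C,*uv,z))
q=down(0); 
for z in(.42,.36,.3):
    t=[o[0]-.05,o[1],z]; print(z,kin.inverse_kinematics(t,q))
    try: env.reach(t,q); break
    except env.PlanningError as ex: print(ex)
Cw=cal("wrist"); p,d=camera("wrist"); cv2.imwrite("pics/w1.png",p); np.save("pics/w1.npy",d)
s=env.get_state();print(s["time"],s["tcp_pos"],s["orientation"],-Cw[1].T@Cw[2]); print(Cw[1])
E
```

```text
[[227.85281 286.64355]
 [238.13168 171.86253]
 [346.08682 181.53015]
 [335.80795 296.31116]]
[[ 0.4406  0.2377  0.012 ]
 [ 0.7455  0.2174  0.012 ]
 [ 0.718  -0.0684  0.012 ]
 [ 0.4152 -0.0391  0.012 ]]
[0.57985367 0.08690507 0.012     ] [0.30557889 0.28702544 0.30423115]
[np.float64(-3.8230935558250843), np.float64(-95.49216115961413), np.float64(174.48564020289913), np.float64(84.75888479772098)]
fan [0.48157466 0.11088959 0.026     ]
wheel [0.67485769 0.10645824 0.04      ]
crank knob [ 0.55295549 -0.02128107  0.088     ]
0.42 [ 0.18898811  0.19982367 -0.54428332  1.70269598  0.10785685  1.26899667
 -1.94940292]
2.7583 [0.53010436 0.08600636 0.41979376] [ 1.01916175e-04  9.99999729e-01 -7.14437748e-04 -1.45505198e-04] [0.60752863 0.08627264 0.49047488]
[[-1.36252990e-03 -9.99999026e-01  3.02824934e-04]
 [-9.54161668e-01  1.39070717e-03  2.99288450e-01]
 [-2.99288580e-01  1.18845519e-04 -9.54162634e-01]]
```

View pics/w1.png

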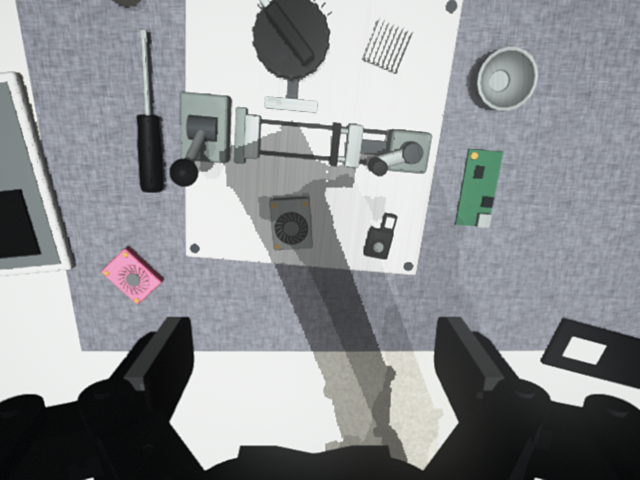

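The wrist view shows the grey fan (291,223), pink look-alike (133,275), wheel with bar (291,37), stop (291,104), fixed jaw (247,135), moving jaw (353,145), crank knob (377,165) and lock knob (184,172). I'll move farther out to see the pointer and mark as well.

```bash
python3 - <<'E'
from h import *
env.reach([.64,.087,.40],down(0))
Cw=cal("wrist"); p,d=camera("wrist"); cv2.imwrite("pics/w2raw.png",p); np.save("pics/w2.npy",d)
import pickle; pickle.dump(Cw,open("pics/w2.pkl","wb"))
cv2.imwrite("pics/w2.png",cv2.resize(p[0:375,140:540],(800,750),interpolation=3)[:600])
s=env.get_state();print(s["time"],s["tcp_pos"],s["qpos"])
E
```

```text
3.3333 [0.63985802 0.08699381 0.39968014] [ 0.1406267   0.40927918 -0.51994444  1.48137881  0.2056981   1.30638579
 -1.96843743]
```

View pics/w2.png

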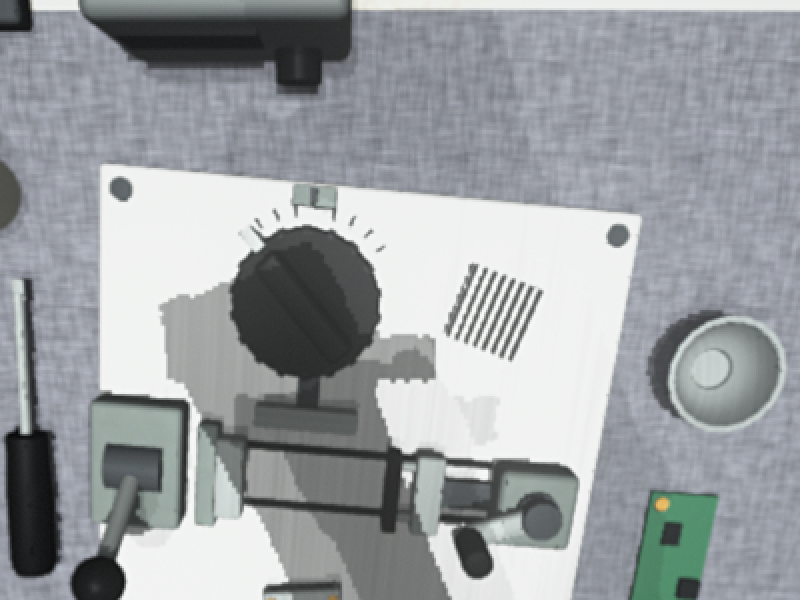

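Pointer tab at crop (251,238), counter-clockwise of the mark (315,195). The wheel centre is (306,302), the crank hub (541,518) with its knob at (475,555), and the lock knob is at (98,581). Next I'll use depth and heights to locate the parts.

```bash
cat >> h.py <<'E'
def cloud(C,d):
    c,Rm,t=C; v,u=np.mgrid[0:480,0:640]
    xd=(u-c["cx"])/c["fx"]; yd=(v-c["cy"])/c["fy"]; x,y=xd,yd
    for _ in range(10):
        s=1+c["k1"]*(x*x+y*y); x,y=xd/s,yd/s
    P=np.stack([x*d,y*d,d],-1)-t; W=P@Rm; W[d<=0]=np.nan; return W
def blob(W,lo,hi,cx,cy,r):
    m=(W[...,2]>lo)&(W[...,2]<hi)&(np.hypot(W[...,0]-cx,W[...,1]-cy)<r); P=W[m]
    (c,s,a)=cv2.minAreaRect((P[:,:2]*1000).astype(np.float32)); return P,np.array(c)/1000,s,a
E
python3 - <<'E'
from h import *; import pickle
C=pickle.load(open("pics/w2.pkl","rb")); d=np.load("pics/w2.npy"); W=cloud(C,d)
rc=lambda u,v:(u/2+140,v/2)
a,b=onz(C,*rc(102,165),.012),onz(C,*rc(640,213),.012); print("far corners",a.round(4),b.round(4),np.linalg.norm(a-b)); e=a-b; yaw=np.arctan2(e[1],e[0])-np.pi/2; print("yaw",yaw)
print("bed z",np.nanmedian(W[90:110,300:400,2]), W[110,300])
for n,c,z in(("wheel",(306,302),.04),("mark",(315,195),.04),("ptr",(251,238),.04),("lockblk",(139,462),.037),("gear",(537,505),.04),("hub",(541,518),.052),("knobtop",(478,563),.088),("lockknob",(98,581),.11),("stopnear L",(255,430),.028),("stopnear R",(356,432),.028),("jaw face far",(245,438),.03),("jaw face near",(241,517),.03)):
    u,v=rc(*c); print(n,onz(C,u,v,z).round(4),"depth",W[int(v),int(u)].round(4))
for n,lo,hi,u,v,r in(("bar",.058,.072,306,302,.05),("disc",.034,.046,306,302,.05),("knob",.078,.095,478,563,.04),("lock",.085,.14,98,581,.04),("fan",.02,.032,300,640,.06)):
    p=onz(C,*rc(u,v),(lo+hi)/2)
    try: P,c,s,an=blob(W,lo,hi,p[0],p[1],r); print(n,len(P),"rect",c.round(4),np.round(s,1),an,"mean",P.mean(0).round(4),"zmax",P[:,2].max().round(4))
    except Exception as ex: print(n,p,ex)
cv2.imwrite("pics/fan.png",cv2.resize(cv2.imread("pics/w2raw.png")[260:400,200:400],(800,560),interpolation=2))
E
```

```text
far corners [0.7466 0.2136 0.012 ] [ 0.7229 -0.0664  0.012 ] 0.2809416839365156
yaw -0.08447980891777096
bed z 0.012112139600912595 [0.71926164 0.10137363 0.01248486]
wheel [0.6795 0.108  0.04  ] depth [0.6819 0.1067 0.0663]
mark [0.7309 0.1028 0.04  ] depth [0.7312 0.1031 0.0448]
ptr [0.7107 0.1348 0.04  ] depth [0.7108 0.1346 0.0459]
lockblk [0.5944 0.1998 0.037 ] depth [0.5969 0.1981 0.0456]
gear [ 0.5708 -0.0164  0.04  ] depth [ 0.5764 -0.0123  0.0547]
hub [ 0.5675 -0.0162  0.052 ] depth [ 0.5691 -0.0146  0.0564]
knobtop [0.5568 0.0223 0.088 ] depth [0.5581 0.0226 0.0897]
lockknob [0.557  0.2046 0.11  ] depth [0.5607 0.2022 0.1172]
stopnear L [0.61   0.1375 0.028 ] depth [0.6068 0.1395 0.015 ]
stopnear R [0.6088 0.0824 0.028 ] depth [0.6049 0.0822 0.0124]
jaw face far [0.606  0.1428 0.03  ] depth [0.6038 0.1445 0.0215]
jaw face near [0.5603 0.1468 0.03  ] depth [0.5549 0.1496 0.0133]
bar 944 rect [0.6786 0.1087] [60.  14.1] 38.42680358886719 mean [0.6795 0.1088 0.0661] zmax 0.0692
disc 3586 rect [0.6818 0.1103] [84.8 77.5] 24.461856842041016 mean [0.6807 0.1088 0.0408] zmax 0.0459
knob 236 rect [0.5566 0.0228] [15.4 15.4] 43.88053894042969 mean [0.5576 0.0234 0.0873] zmax 0.0909
lock 709 rect [0.5555 0.2058] [24.8 24.5] 39.62751388549805 mean [0.5592 0.204  0.11  ] zmax 0.1204
fan 1829 rect [0.484  0.1128] [61.  46.1] 3.1276817321777344 mean [0.486  0.1126 0.027 ] zmax 0.0303
```

View pics/fan.png

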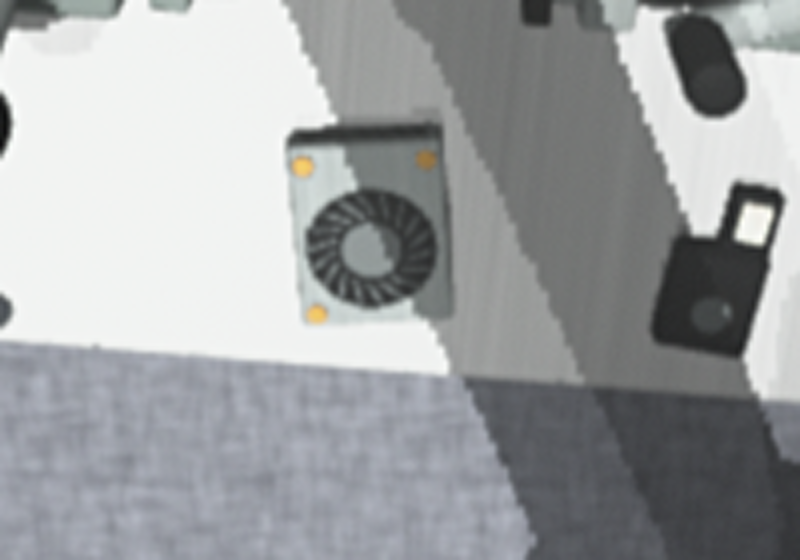

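The crop confirms the grey steel fan, measured at 61 x 46 mm, with centre (0.484, 0.113) and top at z 0.026. Bar, knob and lock knob sizes also match. Turning the wheel first.

```bash
cat >> h.py <<'E'
YAW=-0.0845; O=np.array([.584,.0946]); HX=np.array([np.cos(YAW),np.sin(YAW)]); HY=np.array([-HX[1],HX[0]])
def hw(x,y,z): p=O+HX*x/1000+HY*y/1000; return [p[0],p[1],z]
def wh(p): d=np.asarray(p[:2])-O; return np.array([d@HX,d@HY])*1000
def st(*k):
    s=env.get_state(); print("t",round(s["time"],2),"tcp",np.round(s["tcp_pos"],4),"F",np.round(s["force"],1),"q7",round(s["qpos"][6],3),"open",round(s["opening"],4),*k); return s
E
python3 - <<'E'
from h import *; import pickle
q=down(np.radians(38.4))
env.reach([.679,.1087,.19],q); env.grip(.04)
print(env.movel([.679,.1087,.119],.12,stop_force=15)); st()
env.grip(.0,30); s=st()
j=np.array(s["qpos"]); j[6]+=np.radians(43.5); env.goto_joints(j); s=st(s["orientation"])
C=cal("wrist"); p,d=camera("wrist"); cv2.imwrite("pics/w3.png",p); np.save("pics/w3.npy",d); pickle.dump(C,open("pics/w3.pkl","wb"))
print(env.get_state()["orientation"])
E
```

```text
False
t 5.45 tcp [0.6794 0.109  0.1194] F [0.5 0.  0.1] q7 -1.501 open 0.0399
t 5.79 tcp [0.6793 0.1093 0.1202] F [-1.9  0.3  6.5] q7 -1.501 open 0.0136
t 6.55 tcp [0.6786 0.1101 0.1204] F [-3.9  3.2  2.6] q7 -0.747 open 0.0134 [-6.08930081e-05  9.44308966e-01  3.29059311e-01  7.37382562e-04]
[-1.05599942e-03  7.57014009e-01  6.53397495e-01  6.23233353e-04]
```

View pics/w3.png

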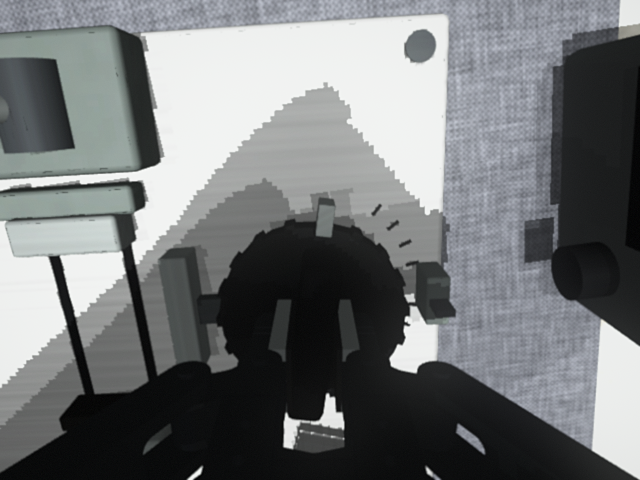

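This view shows I turned the wrong way: the pointer (325,215) is now about 87° from the mark (435,293), because +q7 means +yaw. I'll turn it back while still gripping.

```bash
python3 - <<'E'
from h import *; import pickle
j=np.array(env.get_state()["qpos"]); j[6]=-1.501-np.radians(43.5); env.goto_joints(j); env.dwell(.1); s=st(env.get_state()["orientation"], env.get_state()["torque"])
C=cal("wrist"); p,d=camera("wrist"); cv2.imwrite("pics/w4.png",p); np.save("pics/w4.npy",d); pickle.dump(C,open("pics/w4.pkl","wb"))
cv2.imwrite("pics/w4c.png",cv2.resize(p[120:360,150:470],(800,600),interpolation=2))
E
```

```text
t 8.06 tcp [0.6797 0.1081 0.1203] F [ 4.1 -3.5 -2.3] q7 -2.26 open 0.0138 [-1.74595800e-04  9.98986328e-01 -4.50082178e-02  7.39031106e-04] [-0.78445278 -0.91759563 -0.02983189]
```

View pics/w4c.png

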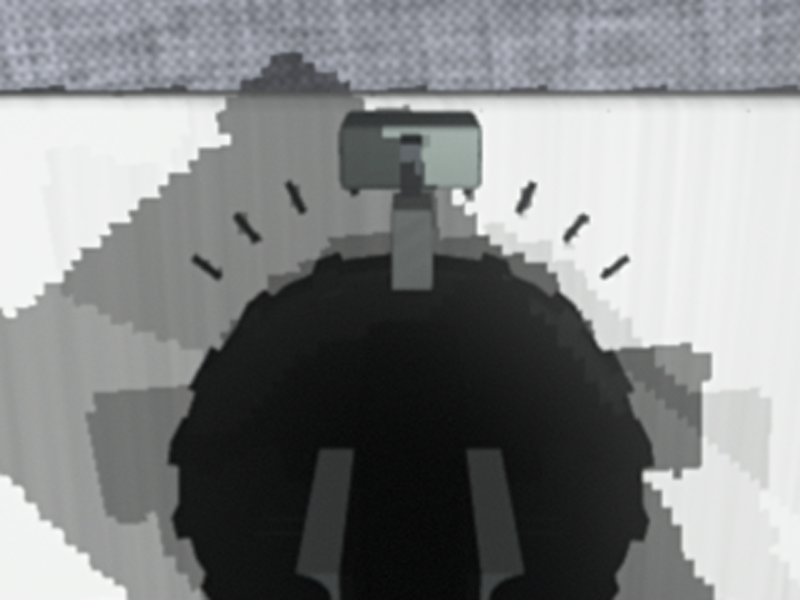

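Pointer (412,245) lines up with the blade (411,150) and the wheel centre column (411), so the wheel is at zero. Now I release and push the fan with two fingertips on its near end.

```bash
python3 - <<'E'
from h import *; import pickle
env.grip(.04); p=env.get_state()["tcp_pos"]; env.movel([p[0],p[1],.2],.25)
q=down(YAW)
env.reach(hw(-152,9,.2),q); env.grip(.025); st()
print(env.movel(hw(-152,9,.089),.15,stop_force=15)); s=st()
print(env.movel(hw(-75,12,.089),.08,stop_force=12)); st()
print(env.movel(hw(-25,15,.089),.03,stop_force=5)); s=st(); print("tool in holder",wh(s["tcp_pos"]))
C=cal("wrist"); p,d=camera("wrist"); cv2.imwrite("pics/w5.png",p); np.save("pics/w5.npy",d); pickle.dump(C,open("pics/w5.pkl","wb"))
E
```

```text
t 10.22 tcp [0.434  0.1166 0.1999] F [ 0.4 -0.4  0.1] q7 -2.346 open 0.0251
False
t 11.11 tcp [0.4336 0.1167 0.0895] F [-0.9 -0.5  0. ] q7 -2.553 open 0.0246
False
t 12.22 tcp [0.5099 0.1129 0.0889] F [ 0.2 -0.5  0.5] q7 -2.456 open 0.0251
True
t 13.1 tcp [0.5316 0.1123 0.0884] F [-0.1 -0.7  0.1] q7 -2.431 open 0.0251
tool in holder [-53.73296872  13.24883179]
```

View pics/w5.png

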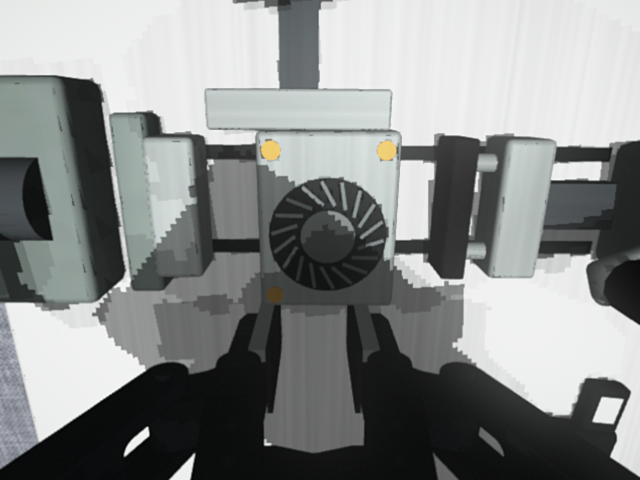

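The fan sits square against the stop: its far edge is at row 131 and the stop's edge at row 128. Fixed jaw is around col 195, pad 437–478, moving jaw 490–555. I'll nudge once more, retract, measure the jaw gap and start cranking.

```bash
python3 - <<'E'
from h import *; import pickle
s=env.get_state(); w=wh(s["tcp_pos"])
print(env.movel(hw(w[0]+4,w[1],.089),.015,stop_force=4)); s=st(wh(env.get_state()["tcp_pos"]))
w=wh(s["tcp_pos"]); env.movel(hw(w[0]-12,w[1],.089),.1); env.movel(hw(w[0]-12,w[1],.2),.25)
env.reach(hw(-45,5,.22),down(YAW))
C=cal("wrist"); p,d=camera("wrist"); cv2.imwrite("pics/w6.png",p); np.save("pics/w6.npy",d); pickle.dump(C,open("pics/w6.pkl","wb"))
def ana(C,d):
    W=cloud(C,d); H=(W[...,:2]-O)@np.array([HX,HY]).T*1000; z=W[...,2]*1000
    for x0 in(-20,-10,0,10):
        m=(abs(H[...,0]-x0)<3)&(z>26)&(z<34)&(H[...,1]>-70)&(H[...,1]<80); y=np.sort(H[...,1][m]); 
        k=np.where(np.diff(y)>2)[0]; print(x0,[(a.round(1),b.round(1)) for a,b in zip(np.r_[y[0],y[k+1]],np.r_[y[k],y[-1]])])
    m=(z>22)&(z<29.5)&(abs(H[...,1]-15)<40)&(H[...,0]<25)&(H[...,0]>-60); 
    return W,H,z
for n in("w5","w6"):
    Cn=pickle.load(open(f"pics/{n}.pkl","rb")); print(n); W,H,z=ana(Cn,np.load(f"pics/{n}.npy"))
P,c,s_,a=blob(W,.078,.095,.557,.023,.05); print("knob",wh(c),c,s_)
P,c,s_,a=blob(W,.023,.0275,*hw(-12,13,0)[:2],.045); print("fan",wh(c),s_,a,len(P))
st()
E
```

```text
True
t 13.38 tcp [0.5315 0.112  0.0879] F [-1.2 -0.2  0.2] q7 -2.429 open 0.0248 [-53.7319421   12.89511825]
w5
-20 [(np.float64(-60.3), np.float64(-28.2)), (np.float64(-13.4), np.float64(31.8)), (np.float64(50.3), np.float64(76.8))]
-10 [(np.float64(-60.3), np.float64(-44.1)), (np.float64(-36.7), np.float64(-28.0)), (np.float64(-13.4), np.float64(31.8)), (np.float64(50.3), np.float64(76.8))]
0 [(np.float64(-60.4), np.float64(-44.3)), (np.float64(-37.0), np.float64(-28.3)), (np.float64(-13.4), np.float64(31.7)), (np.float64(50.2), np.float64(76.7))]
10 [(np.float64(-60.7), np.float64(-28.2)), (np.float64(-13.5), np.float64(32.0)), (np.float64(50.0), np.float64(76.8))]
w6
-20 [(np.float64(-60.6), np.float64(-28.3)), (np.float64(-12.9), np.float64(31.6)), (np.float64(50.4), np.float64(76.9))]
-10 [(np.float64(-60.7), np.float64(-44.4)), (np.float64(-36.6), np.float64(-28.5)), (np.float64(-13.4), np.float64(31.9)), (np.float64(50.5), np.float64(76.8))]
0 [(np.float64(-60.7), np.float64(-44.5)), (np.float64(-36.8), np.float64(-28.5)), (np.float64(-13.2), np.float64(31.6)), (np.float64(50.4), np.float64(77.2))]
10 [(np.float64(-60.4), np.float64(-28.4)), (np.float64(-13.0), np.float64(31.2)), (np.float64(50.4), np.float64(76.8))]
knob [-21.55702698 -73.68656131] [0.55630078 0.02299575] (15.578553199768066, 15.372554779052734)
fan [-4.94855806 11.12010433] (79.74392700195312, 74.50423431396484) 84.81452178955078 5057
t 14.54 tcp [0.5394 0.103  0.2189] F [-0.1 -0.5 -0.8] q7 -2.267 open 0.0249
```

Jaw gap is 78.6 mm (fixed face 50.3, pad −28.3). The pad must travel 32.6 + 4 mm, which is 9.15 rad of crank. I'll locate the axis and crank to just short of that.

```bash
cat > crank.py <<'E'
from h import *; import pickle
def orbit(ax,r,a,total,z,seg=.22,v=.085):
    n=int(np.ceil(abs(total)/seg)); F=[]
    for i in range(1,n+1):
        t=a+total*i/n; env.movel(hw(ax[0]-r*np.cos(t),ax[1]+r*np.sin(t),z),v)
        f=np.array(env.get_state()["force"]); F.append(np.linalg.norm(f))
        if F[-1]>30: print("FORCE stop at",t-a,f); break
    print("F",np.round(F,1))
E
python3 - <<'E'
from crank import *
ax=None
for n in("w2","w6"):
    C=pickle.load(open(f"pics/{n}.pkl","rb")); W=cloud(C,np.load(f"pics/{n}.npy"))
    for lo,hi,r in((.037,.043,.04),(.0525,.062,.014)):
        try:
            P,c,s,a=blob(W,lo,hi,*hw(-7,-111,0)[:2],r); print(n,lo,len(P),wh(c),np.round(s,1),a)
            if n=="w2" and lo<.04 and abs(s[0]-44)<3 and abs(s[1]-44)<3: ax=wh(c)
        except Exception as e: print(n,lo,e)
k=np.array([-21.6,-73.7]); 
if ax is None: ax=np.array([-7.,-111.])
v=k-ax; r=np.hypot(*v); a=np.arctan2(v[1],-v[0]); print("axis",ax,"r",r,"theta",a)
assert abs(r-40)<2.5
ax=k-v*40/r
q=down(YAW+np.pi/2)
env.reach(hw(*k,.20),q); env.grip(.045); st()
print(env.movel(hw(*k,.131),.12,stop_force=12)); env.grip(0,25); st()
orbit(ax,40,a,.6,.131); s=st(env.get_state()["torque"])
E
```

```text
w2 0.037 869 [  -7.44272777 -111.1985253 ] [44.2 43.9] 85.01779174804688
w2 0.0525 339 [  -7.44513884 -109.84665916] [23.3 21.2] 75.38066101074219
w6 0.037 2765 [  -7.23442016 -110.80854487] [43.5 44.1] 84.71807861328125
w6 0.0525 1226 [  -7.51568364 -109.34934811] [21.2 24. ] 1.1142258644104004
axis [  -7.44272777 -111.1985253 ] r 40.08201287883729 theta 1.2097988253059262
t 16.23 tcp [0.5563 0.0232 0.2001] F [ 0.9  0.3 -0.4] q7 -0.755 open 0.0445
False
t 17.32 tcp [0.5564 0.0234 0.1317] F [-3.   0.1  5.6] q7 -0.835 open 0.015
F [9.2 9.9 8.3]
t 18.07 tcp [0.5794 0.025  0.1315] F [-4.2  5.7  4.4] q7 -0.816 open 0.0151 [ 1.1925809   0.81478795 -0.29242958]
```

```bash
python3 - <<'E'
from crank import *
ax=np.array([-7.4,-111.1])
orbit(ax,40,1.21+.6,8.3,.131); st()
C=cal("wrist"); p,d=camera("wrist"); cv2.imwrite("pics/w7.png",p); np.save("pics/w7.npy",d); pickle.dump(C,open("pics/w7.pkl","wb"))
W=cloud(C,d); H=(W[...,:2]-O)@np.array([HX,HY]).T*1000; z=W[...,2]*1000
for lo,hi in((22,27),(27.5,34)):
  for x0 in(-20,-10,0,10):
    m=(abs(H[...,0]-x0)<3)&(z>lo)&(z<hi)&(H[...,1]>-70)&(H[...,1]<80); y=np.sort(H[...,1][m])
    if len(y)<3: continue
    k=np.where(np.diff(y)>1.5)[0]; print(lo,x0,[(a.round(1),b.round(1)) for a,b in zip(np.r_[y[0],y[k+1]],np.r_[y[k],y[-1]])])
E
```

```text
F [ 5.3  5.7  5.7  7.3  7.9  6.3  5.3  4.6  7.9 14.4 17.  20.7 21.6 19.3
 18.  16.7 13.5 13.7 12.7 14.7 18.2 22.7 28.1 26.8 24.8 25.5 24.6 22.3
 20.3 15.8 10.9  8.4  6.5  8.5  8.8 13.6 16.5 18.2]
t 27.57 tcp [ 0.5982 -0.0459  0.1306] F [  9.9  -0.4 -15.3] q7 -0.692 open 0.0154
22 -20 [(np.float64(-26.0), np.float64(-25.2))]
22 -10 [(np.float64(-54.5), np.float64(-53.0)), (np.float64(-51.4), np.float64(-36.6)), (np.float64(-34.1), np.float64(-32.3)), (np.float64(-30.5), np.float64(-25.5))]
22 0 [(np.float64(-53.4), np.float64(-50.7)), (np.float64(-48.1), np.float64(-46.2)), (np.float64(-43.3), np.float64(-43.3)), (np.float64(-41.0), np.float64(-33.8)), (np.float64(-32.0), np.float64(-25.6))]
22 10 [(np.float64(-26.2), np.float64(-25.6))]
27.5 -20 [(np.float64(-25.9), np.float64(-22.4))]
27.5 -10 [(np.float64(-25.9), np.float64(-22.5))]
27.5 0 [(np.float64(-26.1), np.float64(-22.4))]
27.5 10 [(np.float64(-26.2), np.float64(-22.6))]
```

View pics/w7.png

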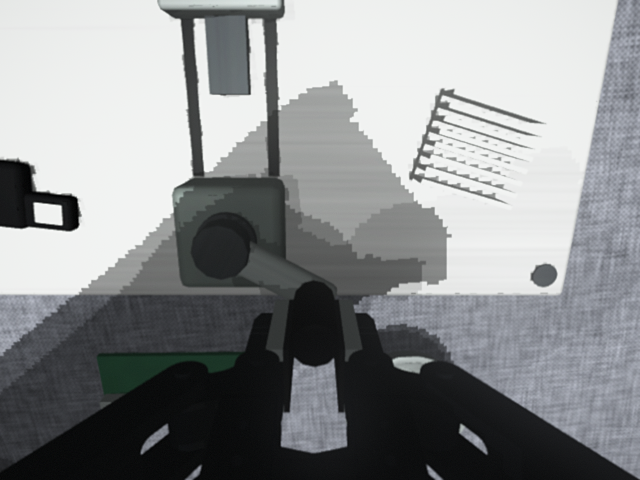

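The knob is still between the fingers at (315,325), and the moving jaw's back edge is at (220,12). I'll release and measure the jaw and pad from the same viewpoint as before.

```bash
python3 - <<'E'
from crank import *
env.grip(.045); p=env.get_state()["tcp_pos"]; env.movel([p[0],p[1],.22],.3)
env.reach(hw(-45,5,.22),down(YAW))
C=cal("wrist"); p,d=camera("wrist"); cv2.imwrite("pics/w8.png",p); np.save("pics/w8.npy",d); pickle.dump(C,open("pics/w8.pkl","wb"))
W=cloud(C,d); H=(W[...,:2]-O)@np.array([HX,HY]).T*1000; z=W[...,2]*1000
for lo,hi in((23,27.5),(28,34)):
  for x0 in(-20,-10,0,10):
    m=(abs(H[...,0]-x0)<3)&(z>lo)&(z<hi)&(H[...,1]>-70)&(H[...,1]<80); y=np.sort(H[...,1][m])
    k=np.where(np.diff(y)>1.2)[0]; print(lo,x0,[(float(a.round(1)),float(b.round(1))) for a,b in zip(np.r_[y[0],y[k+1]],np.r_[y[k],y[-1]])])
P,c,s,a=blob(W,.078,.095,*hw(26,-136,0)[:2],.04); v=wh(c)-[-7.4,-111.1]; print("knob",wh(c),s,np.hypot(*v),"theta",np.arctan2(v[1],-v[0])+2*np.pi*2)
st(); print([np.round(proj(C,hw(*q)),0) for q in((-28,50,.03),(18,50,.03),(-28,4,.03))])
cv2.imwrite("pics/w8c.png",cv2.resize(p[60:300,160:480],(800,600),interpolation=2))
E
```

```text
23 -20 [(-9.6, -3.7), (5.3, 32.8), (34.1, 50.8), (67.4, 77.9)]
23 -10 [(-31.4, -31.4), (4.7, 50.7), (67.2, 78.0)]
23 0 [(-9.8, -9.7), (4.7, 50.8), (67.5, 77.4)]
23 10 [(-9.7, -4.1), (4.7, 50.7), (67.1, 77.4)]
28 -20 [(-25.4, -9.9), (-3.0, 4.7), (7.8, 18.1), (19.4, 38.5), (39.7, 46.0), (48.9, 48.9), (50.6, 69.8), (71.5, 71.5), (74.4, 74.4)]
28 -10 [(-25.6, -9.8), (-2.9, 4.0), (6.6, 6.6), (8.5, 8.5), (10.3, 14.7), (16.0, 44.6), (45.8, 46.3), (48.4, 48.4), (50.6, 66.4), (68.7, 68.7), (70.3, 70.3)]
28 0 [(-25.3, -9.7), (-3.4, 4.1), (5.9, 6.5), (13.4, 13.4), (14.7, 19.7), (20.9, 29.6), (30.9, 35.3), (37.0, 37.8), (39.0, 40.8), (45.3, 45.8), (50.3, 66.5), (70.8, 70.9), (73.4, 73.4), (75.2, 75.2)]
28 10 [(-25.6, -10.0), (-3.4, 4.1), (5.9, 5.9), (7.1, 8.4), (9.6, 11.4), (14.6, 14.6), (17.0, 17.0), (18.9, 19.5), (22.0, 23.8), (25.1, 25.1), (26.9, 27.0), (30.0, 30.0), (31.2, 31.2), (34.2, 34.2), (37.5, 37.5), (39.9, 39.9), (41.2, 41.2), (42.9, 43.6), (45.2, 46.6), (48.0, 48.4), (50.3, 66.3), (73.2, 73.2), (74.6, 74.6)]
knob [  27.39633522 -130.26604179] (15.311651229858398, 16.170635223388672) 39.72558498969524 theta 9.928240026183827
t 29.98 tcp [0.5396 0.1028 0.2195] F [-0.1 -0.2 -0.4] q7 -2.262 open 0.0455
[array([243., 210.]), array([239., 136.]), array([315., 210.])]
```

View pics/w8c.png

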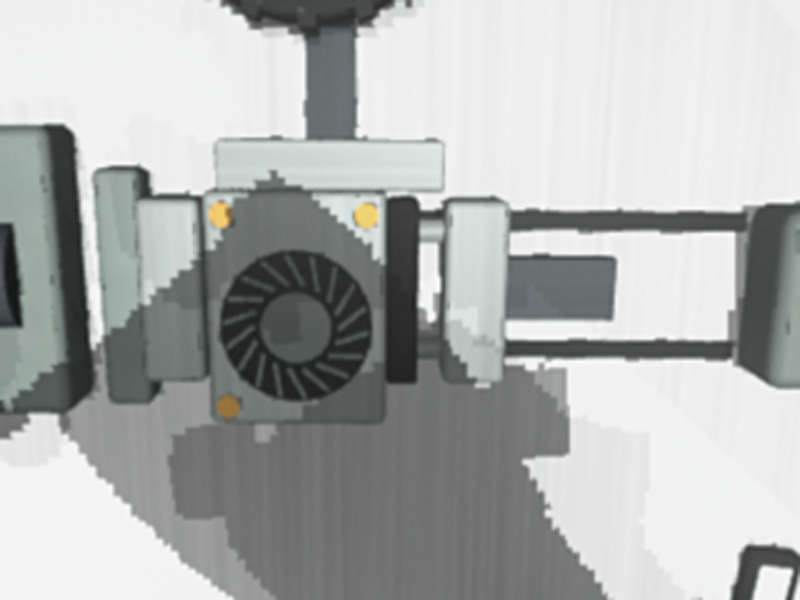

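The fan lies against both the fixed jaw and the stop. Steel-to-pad gap is 6.6 mm against 7.6 free, and jaw travel is 34.6 of 36.6 mm, so the pad is pressed about 1–2 mm. About 0.55 rad more is needed.

```bash
python3 - <<'E'
from crank import *
ax=np.array([-7.4,-111.1]); k=[27.4,-130.3]; a=9.93
env.reach(hw(*k,.20),down(YAW+np.pi/2)); env.grip(.032)
print(env.movel(hw(*k,.131),.15,stop_force=12)); env.grip(0,35); st()
orbit(ax,40,a,.62,.131,.16); st()
env.grip(.034); p=env.get_state()["tcp_pos"]; env.movel([p[0],p[1],.22],.3)
env.reach(hw(-45,5,.22),down(YAW))
C=cal("wrist"); p,d=camera("wrist"); cv2.imwrite("pics/w9.png",p); np.save("pics/w9.npy",d); pickle.dump(C,open("pics/w9.pkl","wb"))
W=cloud(C,d); H=(W[...,:2]-O)@np.array([HX,HY]).T*1000; z=W[...,2]*1000
for x0 in(-20,0,10):
    m=(abs(H[...,0]-x0)<3)&(z>28)&(z<34)&(H[...,1]>-70)&(H[...,1]<6); y=np.sort(H[...,1][m])
    k=np.where(np.diff(y)>1.2)[0]; print(x0,[(float(a.round(1)),float(b.round(1))) for a,b in zip(np.r_[y[0],y[k+1]],np.r_[y[k],y[-1]])])
P,c,s,a=blob(W,.078,.095,*hw(14,-145,0)[:2],.04); v=wh(c)-ax; print("knob",wh(c),s,np.hypot(*v),"theta",np.arctan2(v[1],-v[0])+4*np.pi)
P,c,s,a=blob(W,.085,.14,*hw(-38,108,0)[:2],.04); print("lock",wh(c),s,P[:,2].max())
st()
E
```

```text
False
t 32.62 tcp [ 0.6    -0.0365  0.1322] F [-5.3  1.   7. ] q7 -0.696 open 0.0147
F [7.2 5.  5.7 7.3]
t 33.62 tcp [ 0.584  -0.0541  0.1324] F [7.3 0.5 0.3] q7 -0.68 open 0.0145
-20 [(-23.5, -8.0), (-3.0, 4.6)]
0 [(-23.4, -7.7), (-3.4, 4.0)]
10 [(-23.7, -8.2), (-3.4, 4.0)]
knob [  13.86722603 -144.22680757] (15.4448881149292, 15.162395477294922) 39.365978744661334 theta 10.42484748489439
lock [-37.36449133 107.33038491] (25.92473602294922, 23.800880432128906) 0.11965340052684272
t 35.92 tcp [0.5395 0.1028 0.2195] F [-0.1  0.5  1. ] q7 -2.259 open 0.0342
```

Pad is pressed about 3.8 mm (steel face travelled 36.4 mm, pad 32.6 mm), so it is half way. Now the lock lever.

```bash
python3 - <<'E'
from crank import *
env.reach(hw(-78,108,.22),down(YAW)); env.grip(0)
print(env.movel(hw(-78,108,.168),.15,stop_force=10))
print(env.movel(hw(5,108,.168),.08,stop_force=15)); st(wh(env.get_state()["tcp_pos"]))
print(env.movel(hw(26,108,.168),.04,stop_force=8)); s=st(wh(env.get_state()["tcp_pos"])); w=wh(s["tcp_pos"])
env.movel(hw(w[0]-25,108,.168),.15); env.movel(hw(w[0]-25,108,.26),.25); env.reach(hw(-45,40,.30),down(YAW))
C=cal("wrist"); p,d=camera("wrist"); cv2.imwrite("pics/w10.png",p); W=cloud(C,d)
P,c,s,a=blob(W,.085,.14,*hw(38,108,0)[:2],.04); print("lock",wh(c),s,P[:,2].max())
H=(W[...,:2]-O)@np.array([HX,HY]).T*1000; z=W[...,2]*1000
m=(abs(H[...,0])<10)&(z>28)&(z<34)&(H[...,1]>-70)&(H[...,1]<6); y=np.sort(H[...,1][m]); k=np.where(np.diff(y)>1.2)[0]; print(y[k],y[k+1])
P,c,s,a=blob(W,.062,.07,*wh([0,0])*0+[.679,.1087],.05); print("bar",c,s,a); st()
E
```

```text
False
False
t 38.55 tcp [0.5979 0.202  0.1681] F [-0.3  0.5  0.2] q7 -2.434 open -0.0001 [  4.74305382 108.15783455]
True
t 38.91 tcp [0.6059 0.2014 0.1671] F [-0.9  0.6  0.6] q7 -2.423 open 0.0001 [ 12.82008345 108.2400973 ]
lock [ 36.8630575  108.22136186] (25.294940948486328, 26.151622772216797) 0.11972175509417418
[-7.66185076] [-3.43185378]
bar [0.66848785 0.10956927] (14.07798957824707, 38.99482345581055) 85.03437805175781
t 40.23 tcp [0.5424 0.138  0.2991] F [0.4 0.1 0.1] q7 -2.257 open -0.0002
```

View pics/w10.png

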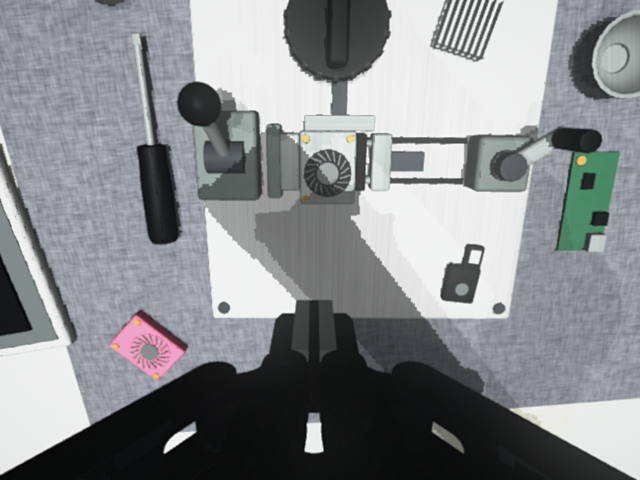

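Everything is in place: lever over with its knob at (198,103), fan against stop and jaw, bystanders untouched. To be sure the lever is fully over, I'll push it once more, a little harder, then hand in.

```bash
python3 - <<'E'
from crank import *
env.reach(hw(-12,108,.26),down(YAW)); env.movel(hw(-12,108,.168),.15,stop_force=10)
print(env.movel(hw(28,108,.168),.05,stop_force=16)); s=st(wh(env.get_state()["tcp_pos"])); w=wh(s["tcp_pos"])
env.movel(hw(w[0]-25,108,.168),.15); env.movel(hw(w[0]-25,108,.26),.25); env.reach(hw(-45,40,.30),down(YAW))
C=cal("wrist"); p,d=camera("wrist"); W=cloud(C,d)
P,c,_,a=blob(W,.085,.14,*hw(38,108,0)[:2],.04); print("lock",wh(c),P[:,2].max()); st()
print(job.job_done())
E
```

```text
True
t 41.99 tcp [0.6059 0.2013 0.1673] F [-1.3  0.5  1.1] q7 -2.431 open -0.0 [ 12.83906895 108.14043926]
lock [ 36.93914535 108.43746277] 0.11943132213880044
t 43.31 tcp [0.5424 0.138  0.2992] F [ 0.4  0.5 -0.5] q7 -2.263 open 0.0
the job is handed in; nothing more can be done
None
```

I handed the job in at about 43 s: the wheel is at the mark (I first turned it the wrong way, then back), the fan is square against the stop and the fixed jaw, the pad is pressed about 3.8 of 8 mm, and the lock lever is hard against its end stop.

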